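Snap a metal plate into a sprung polishing holder

TASK

Take the aluminium plate off its wooden rest and load it into the sprung holder: push one end into one of the two sprung jaws with the other end held up, lower that other end past the opposite jaw's lip and right down to the jaws' ledges, then let go so that the springs centre the plate, lying flat and straight in the middle of both jaws. Do it gently, never forcing a spring that has gone solid or pressing the plate hard on a lip, and leave the other things on the bench where they are.

Things in the scene. Friction and masses are not known exactly. Their poses are not given: they have to be found in the camera images.
- plate_center (a point): Centre of the loose flat aluminium plate, 120 (its x) x 60 (its y) x 6 mm (z up), about 120 g, plain and symmetric end for end. It lies on a fixed dark wooden rest block 100 x 34 x 28 mm high (same direction, within a few mm and degrees), so its long sides overhang the block by about 13 mm and can be gripped across the 60 mm width.
- plate: The same plate; origin at the centre of its underside, axes as for its centre.
- holder: Sprung plate holder; origin on the bench under the middle of its fixed dark base (150 x 60 x 12 mm), x along the line of its two jaws, z up. On it an aluminium beam (212 x 30 mm, top at 22 mm, end posts to 62 mm, 101 mm from its middle) carries the jaws. The beam is locked anywhere up to 13 mm off the base's middle along x; this is not reported: find the jaws by touch or sight.
- seat (a point): Point of the base, 45 mm above the bench over its middle, axes as the holder's: where the middle of the loaded plate's underside lies, but for the beam's offset along x. The plate then lies on both jaws' ledges (springs' friction can hold a plate that was let go too high; about 6 N presses it down) and holds each jaw about 3 mm out against its spring.
- end_minus (a point): Point of the base, 57 mm to -x of the seat: the foot of the -x jaw's wall at rest, but for the beam's offset. Black jaws, mirror images, 44 mm wide in y, face each other. Each has a 12 mm thick wall (37 to 63 mm high) and, inward of it, a ledge (8 mm deep, top at 45 mm) and above it a lip (5 mm deep, underside 57, top 61 mm), so a groove 12 mm high and 5 mm deep.
- end_plus (a point): Point of the base, 57 mm to +x of the seat: the same for the +x jaw. Each jaw slides outward on a spring: 1.5 N to start it, 550 N/m, solid after 15 mm (9.75 N). One jaw must be pushed out at least 11 mm (7.6 N) for the plate's other end to pass below the opposite lip. More than about 20 N between plate and holder is rough handling.
- stand: Bystander: a small turned wooden stand, 72 mm across the top, 98 mm high; origin at its foot.
- tin: Bystander: a low round steel tin, 54 mm across, 40 mm high; origin at its underside.
- brush: Bystander: a hand brush lying on the bench; origin at its middle, on the bench.
Mind the look-alikes: they are no part of the job. What is shaped like the holder but orange is not meant. Of the things shaped like the plate, the aluminium one is meant.

How it is judged:
By the outcome, as a careful person would: the job done as asked, in the order asked, and still so for the second after the job is handed in, with the robot touching nothing.
It also fails if it takes over 70 s, if anything falls off the work surface, if the arm or the gripper's body presses on something with over 40 N, if the wrist force passes 120 N, or if a joint passes its speed limit or range.

ROBOT

A 7-joint arm with a two-finger parallel gripper is mounted at the origin on the work surface. World frame = base frame: x ahead of the robot, y to its left, z up, the work surface at z = 0. Lengths are in m, angles in rad, forces in N, time in s.
With the tool pointing down it reaches from about 0.4 to 0.85 m from the base axis. Payload 4.5 kg.
Tool frame: the origin (TCP) lies at the very end of the fingers, on their centre line; the grasp point (between the pads) lies 19 mm behind it (r.pinch_z is the distance from the TCP to the grasp point, in m); x points along the fingers, y is the direction in which the jaws open and shut, and the axes are right-handed (so a half turn about x gives the same grasp; the last joint's range is limited). The gripper opens to 88 mm and grips with 3 to 60 N. Pads are 18 mm wide; open, the fingers measure 123 mm over their backs; the gripper's body (75 mm by 187 mm) begins 45 mm behind the grasp point.
Start: joints at [1.324, 0.689, -0.195, 1.565, 0.157, 0.902, -0.215], TCP at [0.173, -0.601, 0.239] pointing down, gripper open.
Joint ranges: [-3.01, 3.01], [-0.46, 2.08], [-1.47, 1.51], [0.13, 2.56], [-1, 4.14], [0.04, 2.09], [-2.66, 2.66]. Speed limits (rad/s): [2.57, 2.57, 3.14, 3.14, 3.14, 3.14, 3.14].

INTERFACE

Orientations are given as a unit quaternion [x, y, z, w].
In Python, from plant import telemetry, cams, job, r gives the robot as it stands.
- The arm moves only by the tool send_rows, never from a script. Its argument "commands" is one flat list of numbers, 7 for each row, row after row: the shift along the world's x, y, z as a fraction of full scale, then the turn, a rotation vector about the world's x, y, z as a fraction of full scale, then the closure, from 0 (fully open) to 1 (shut). In form: [dx, dy, dz, wx, wy, wz, claw, dx, dy, dz, wx, wy, wz, claw, ...]. A call has 1 to 12 rows; each row shifts and turns the pose as measured when the row begins; what a row does not reach is not made up. Full scale, the value 1, is 250 mm for a shift and 90 degrees for a turn. A row lasts 1/10 s, in which the tool goes at most 50 mm and 8.59 degrees, less where a joint would pass 70% of its speed; a pose out of reach is approached as far as the arm can. A call with a number of a shift or a turn outside -1 to 1 is refused whole. A call with a gripper value outside its range is refused whole. The fingers move at their own pace and stop on an object; "newtons" is the grip in N (left out, the last holds). Time passes only in rows, so rows that do not move let the fingers close. It gives the time, the measured TCP pose, the force and the opening at its end, in the units of the state.
- telemetry.get_state(): the state, without advancing time (a new reading comes with each control period).
- cams.snapshot(name): name is "scene" or "side" or "wrist"; returns a dict with "image" (400x640x3 uint8, blue, green, red), "intrinsics" (3x3 intrinsics, pixels), "world_to_cam" (4x4, takes a point from world to camera coordinates). Camera axes: x right, y down, z forward; pixel columns grow to the right and rows downward; lengths in m; the calibration is good to about 2 mm. A picture is of the moment at which its call begins. There is no depth.
- job.finish_job(): hands the job in, once; it reports no verdict.
The state is a dict: "clock": time; "q": joint angles; "qd": joint speeds; "joint_torque": joint torques, N m; "tool_pos": TCP position; "eef_rot": TCP orientation; "contact_force": force on the tool from outside, world axes, zero at the start; "moment": the same for the moment, N m; "opening": opening from 0.0 (shut) to 1.0 (fully open).
Only numpy, scipy, OpenCV 4.12 (cv2) and the standard library are available. Lean on these libraries where they do the work, as an engineer would, in place of code of your own. Each camera call takes 0.05 s, during which the arm holds its last target.

## Working session

There is one attempt and no reset: what is moved stays moved. The work goes in short steps, Python scripts to look and compute and a tool call to move; the robot and the scene stay as the last step left them, time stands still between calls to the robot, and variables do not carry over. Pictures are saved under pics/ and viewed, and the job is handed in when it is done.

Besides the shell and the picture viewer there is one more tool, called as name(argument=value, ...), one argument or row to a line, values as JSON. send_rows: Moves the arm, as the interface text tells. Its arguments: {"type":"object","properties":{"commands":{"type":"array"},"newtons":{"type":"number"}},"required":["commands"]}

```bash
ls; mkdir -p pics; python3 - <<'E'
from plant import telemetry,cams,job,r
import cv2
print(telemetry.get_state())
for n in ["scene","side","wrist"]:
    s=cams.snapshot(n); cv2.imwrite(f"pics/{n}0.png",s["image"]); print(n,s["intrinsics"].tolist(),s["world_to_cam"].round(4).tolist())
print(r.pinch_z)
E
```

```text
pics
{'clock': 0.0, 'q': array([ 1.3238172 ,  0.6899504 , -0.19451993,  1.56635369,  0.15730151,
        0.90248712, -0.21502252]), 'qd': array([-0.000145  ,  0.00155971,  0.00071926,  0.00032968, -0.00047578,
        0.00037022, -0.00025959]), 'joint_torque': array([-1.90062792e-04, -5.27554572e+01, -1.26685593e+00, -1.53426629e+01,
       -5.26267604e-02,  6.61178885e-03,  1.66918467e-04]), 'tool_pos': array([ 0.17297005, -0.59993009,  0.23792856]), 'eef_rot': array([-0.70000632, -0.09962787,  0.70027633, -0.09837938]), 'contact_force': array([-0.06438412,  0.31304801, -0.37663927]), 'moment': array([0.06039498, 0.02958442, 0.00286405]), 'opening': 1.000028930943353}
scene [[363.46321798818184, 0.0, 319.0088408700051], [0.0, 363.46321798818184, 205.20655973503466], [0.0, 0.0, 1.0]] [[0.5608, 0.8279, -0.0116, -0.3328], [0.7061, -0.4855, -0.5154, -0.4567], [-0.4323, 0.2809, -0.8568, 1.3224], [0.0, 0.0, 0.0, 1.0]]
side [[520.1143851248208, 0.0, 320.8464566421903], [0.0, 520.1143851248208, 201.81497905918238], [0.0, 0.0, 1.0]] [[-0.9607, -0.2774, -0.0052, 0.6152], [-0.1705, 0.6052, -0.7776, 0.1971], [0.2189, -0.7462, -0.6287, 1.228], [0.0, 0.0, 0.0, 1.0]]
wrist [[286.73843709931623, 0.0, 322.52023804247904], [0.0, 286.73843709931623, 201.44878460051441], [0.0, 0.0, 1.0]] [[0.2784, -0.9605, -0.0009, -0.6249], [-0.9225, -0.2676, 0.2781, -0.0392], [-0.2674, -0.0766, -0.9605, 0.3892], [0.0, 0.0, 0.0, 1.0]]
0.0187
```

View pics/scene0.png

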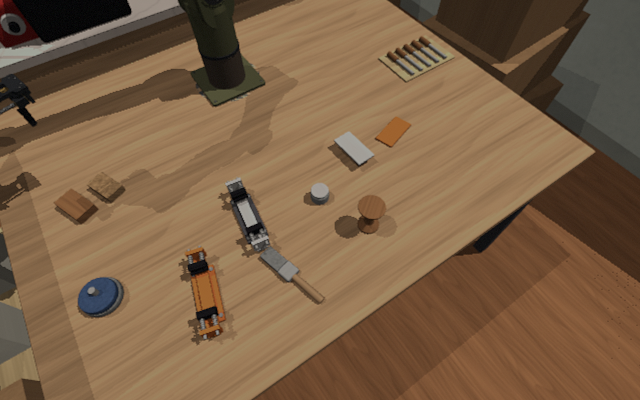

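View pics/side0.png

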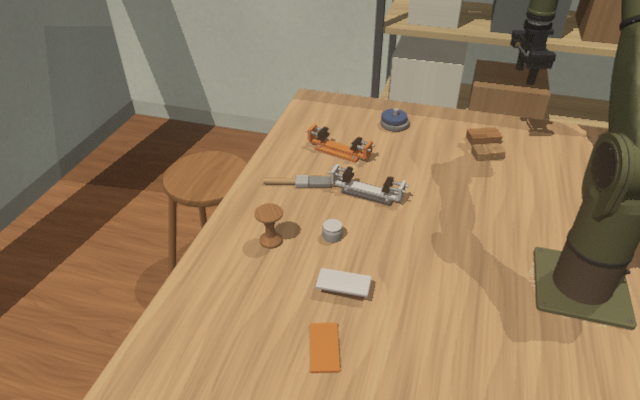

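View pics/wrist0.png

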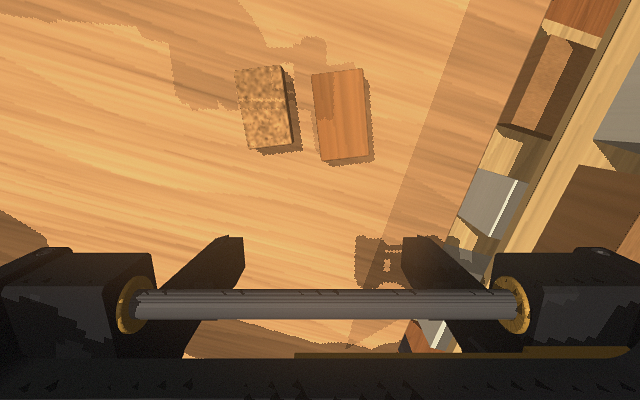

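Scene view: the grey plate on its rest is at (354,149), and side view has it at (344,283). Possible look-alike plates are the orange one at (393,131), the wood block at (76,205) and the cork block at (104,186). The grey holder is at (247,215) and the orange look-alike holder at (205,293). I choose the grey plate and the grey holder, then check both in close crops.

```bash
cat > h.py <<'E'
import numpy as np,cv2
from plant import telemetry,cams,job,r
from scipy.spatial.transform import Rotation as R
def snap(n,f=None):
    s=cams.snapshot(n)
    if f: cv2.imwrite(f"pics/{f}.png",s["image"])
    return s
def ray(s,uv,z):
    K=s["intrinsics"];T=s["world_to_cam"];Rm=T[:3,:3];c=-Rm.T@T[:3,3]
    d=Rm.T@np.linalg.solve(K,[uv[0],uv[1],1.]);return c+d*(z-c[2])/d[2]
def proj(s,p):
    K=s["intrinsics"];T=s["world_to_cam"];q=K@(T[:3,:3]@np.array(p)+T[:3,3]);return q[:2]/q[2]
def tri(views):
    A=np.zeros((3,3));b=np.zeros(3)
    for s,uv in views:
        T=s["world_to_cam"];Rm=T[:3,:3];c=-Rm.T@T[:3,3]
        d=Rm.T@np.linalg.solve(s["intrinsics"],[uv[0],uv[1],1.]);d/=np.linalg.norm(d)
        P=np.eye(3)-np.outer(d,d);A+=P;b+=P@c
    return np.linalg.solve(A,b)
def crop(s,x0,y0,x1,y1,k,f):
    cv2.imwrite(f"pics/{f}.png",cv2.resize(s["image"][y0:y1,x0:x1],None,fx=k,fy=k,interpolation=cv2.INTER_CUBIC))
E
python3 - <<'E'
from h import *
for n,(a,b) in {"scene":((354,149),(247,215)),"side":((344,283),(370,190))}.items():
    s=snap(n)
    im=s["image"];hsv=cv2.cvtColor(im,cv2.COLOR_BGR2HSV)
    m=((hsv[...,1]<60)&(hsv[...,2]>130)).astype(np.uint8)
    nl,l,st,ce=cv2.connectedComponentsWithStats(m)
    k=l[a[1],a[0]];print(n,st[k])
    c,_=cv2.findContours((l==k).astype(np.uint8),0,2)
    c=max(c,key=cv2.contourArea)
    pts=np.array([ray(s,p[0],0.034)[:2] for p in c],np.float32)
    rc=cv2.minAreaRect(pts*1000);print(rc)
    crop(s,a[0]-40,a[1]-30,a[0]+40,a[1]+30,8,f"cp_{n}")
    crop(s,b[0]-50,b[1]-37,b[0]+50,b[1]+38,8,f"ch_{n}")
E
```

```text
scene [334 132  40  32 605]
((534.4052734375, 167.7158203125), (120.86312103271484, 60.0448112487793), 3.292071580886841)
side [ 315  268   56   29 1108]
((537.046630859375, 171.8567657470703), (121.02567291259766, 64.66850280761719), 3.2524595260620117)
```

View pics/cp_side.png

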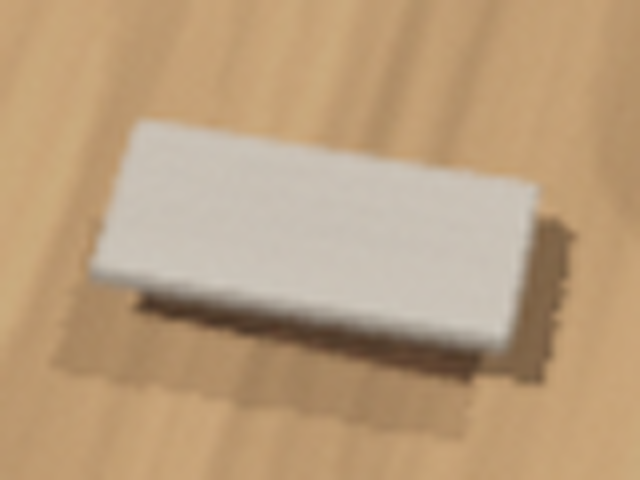

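View pics/ch_scene.png

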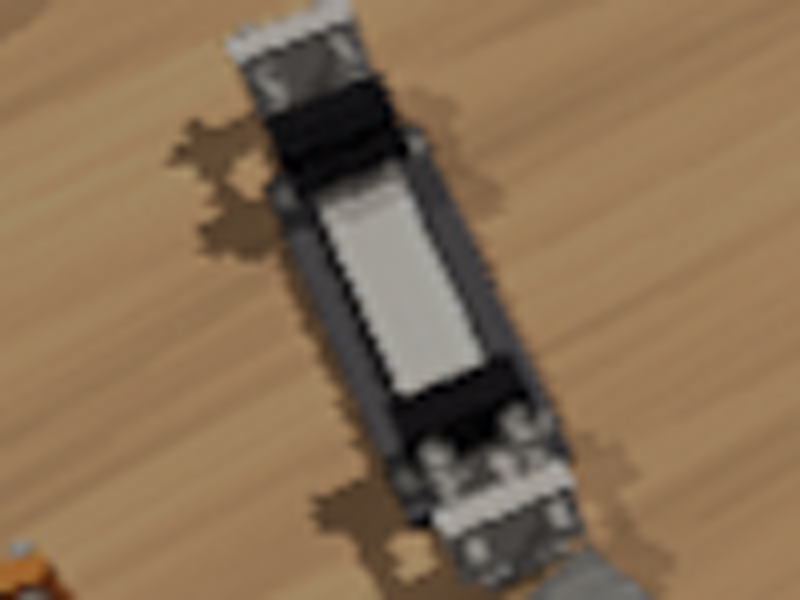

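View pics/ch_side.png

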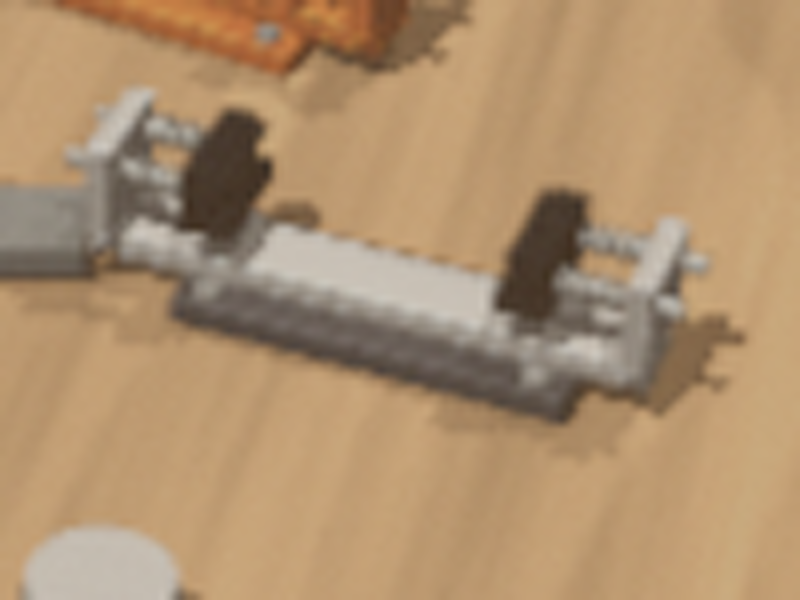

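The crops confirm the plain aluminium plate on its dark rest and the grey holder with black jaws. Next I work out coarse poses for the holder and the bystanders.

```bash
python3 - <<'E'
from h import *
s=snap("scene");d=snap("side")
c=lambda x,y:(197+x/8,178+y/8)
e=lambda x,y:(320+x/8,153+y/8)
for n,p,z in [("post near a",c(235,45),.062),("post near b",c(350,5),.062),("post far a",c(440,520),.062),("post far b",c(570,475),.062),("base1",c(275,200),.012),("base2",c(420,140),.012),("base3",c(565,455),.012),("base4",c(410,515),.012),
 ("beam a",c(395,395),.022),("beam b",c(485,360),.022),("stand",(371,208),.098),("tin",(320,188),.04),("brushfar",(262,253),.02),("brush handle",(320,298),.02)]:
    print(n,(ray(s,p,z)*1000).round(0))
print("side")
for n,p,z in [("far post a",e(100,155),.062),("far post b",e(145,92),.062),("near a",e(645,300),.062),("near b",e(680,225),.062),("stand",(269,213),.098),("tin",(333,226),.04)]:
    print(n,(ray(d,p,z)*1000).round(0))
E
```

```text
post near a [ 457. -218.   62.]
post near b [ 465. -177.   62.]
post far a [ 657. -246.   62.]
post far b [ 667. -205.   62.]
base1 [ 488. -230.   12.]
base2 [ 495. -176.   12.]
base3 [ 635. -196.   12.]
base4 [ 625. -250.   12.]
beam a [ 587. -233.   22.]
beam b [ 593. -201.   22.]
stand [761.  47.  98.]
tin [605.  -4.  40.]
brushfar [ 676. -235.   20.]
brush handle [ 859. -177.   20.]
side
far post a [ 663. -198.   62.]
far post b [ 657. -240.   62.]
near a [ 462. -167.   62.]
near b [ 458. -212.   62.]
stand [756.  59.  98.]
tin [608.  -0.  40.]
```

```bash
python3 - <<'E'
from h import *
st=telemetry.get_state();w=snap("wrist")
T=w["world_to_cam"];c=-T[:3,:3].T@T[:3,3]
M=R.from_quat(st["eef_rot"]).as_matrix();print(M.round(3))
print("cam in tool",M.T@(c-st["tool_pos"]),"fwd in tool",M.T@T[2,:3], "right in tool",M.T@T[0,:3])
# desired: tool x down, y along holder y at yaw -8.5+90
def dz(yaw):
    y=np.array([-np.sin(yaw),np.cos(yaw),0]);x=np.array([0,0,-1.]);return np.c_[x,y,np.cross(x,y)]
for yaw in (-8.5,3.3):
  for k in (0,180):
    D=dz(np.deg2rad(yaw+k)); rv=R.from_matrix(D@M.T).as_rotvec(degrees=True);print(yaw,k,rv.round(1),D[:,2].round(2))
E
```

```text
[[-0.     0.277 -0.961]
 [ 0.    -0.961 -0.277]
 [-1.    -0.     0.   ]]
cam in tool [-0.14619535  0.00043232 -0.07145833] fwd in tool [0.96058801 0.00099143 0.27797426] right in tool [-6.87153703e-04  9.99999053e-01 -1.19204483e-03]
-8.5 0 [  0.   -0.  155.4] [ 0.99 -0.15  0.  ]
-8.5 180 [ -0.   -0.  -24.6] [-0.99  0.15  0.  ]
3.3 0 [  0.   -0.  167.2] [1.   0.06 0.  ]
3.3 180 [ -0.   -0.  -12.8] [-1.   -0.06 -0.  ]
```

send_rows(
  commands=[0.125,0.16,0.005,0,0,-0.027,0,0.125,0.16,0.005,0,0,-0.027,0,0.125,0.16,0.005,0,0,-0.027,0,0.125,0.16,0.005,0,0,-0.027,0,0.125,0.16,0.005,0,0,-0.027,0,0.125,0.16,0.005,0,0,-0.027,0,0.125,0.16,0.005,0,0,-0.027,0,0.125,0.16,0.005,0,0,-0.027,0,0.125,0.16,0.005,0,0,-0.027,0,0.125,0.16,0.005,0,0,-0.027,0,0,0,0,0,0,0,0],
)

```text
clock: 1.5
tool_pos: [0.4812, -0.2003, 0.2521]
eef_rot: [0.706, -0.06, -0.703, -0.058]
contact_force: [0.0, -0.6, -0.0]
opening: 1.001
```

```bash
python3 - <<'E'
from h import *
w=snap("wrist","w1")
print(proj(w,[.561,-.213,.012]))
crop(w,220,0,420,240,2.5,"w1c")
st=telemetry.get_state();M=R.from_quat(st["eef_rot"]).as_matrix();print(M.round(3),st["contact_force"])
E
```

```text
[321.07810407 111.96016904]
[[ 0.001 -0.169 -0.986]
 [-0.005 -0.986  0.169]
 [-1.     0.005 -0.002]] [-0.8477896  -0.39958609  0.33968973]
```

View pics/w1c.png

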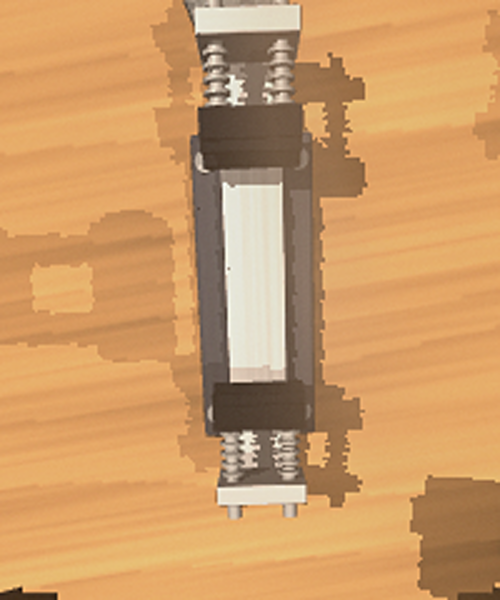

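The crop shows both black jaws: the far one at crop (250,135), the near one at (260,405). The springs are uncompressed, and the light beam lies between them. I measure the jaws' top outer edges next, at z = 63 mm and ±69 mm from the beam's middle.

```bash
python3 - <<'E'
from h import *
w=snap("wrist")
im=cv2.resize(w["image"][0:240,220:420],None,fx=4,fy=4,interpolation=cv2.INTER_CUBIC)
g=im.max(2)
m=(g<75).astype(np.uint8)
m=cv2.morphologyEx(m,cv2.MORPH_OPEN,np.ones((17,17)))
n,l,st,ce=cv2.connectedComponentsWithStats(m)
res=[]
for k in range(1,n):
    if st[k][4]>3000:
        c,_=cv2.findContours((l==k).astype(np.uint8),0,1);c=max(c,key=cv2.contourArea)
        print(st[k],ce[k].round(1))
        ap=cv2.approxPolyDP(c,6,True)[:,0]
        for p in ap:
            uv=((p[0]+.5)/4-.5+220,(p[1]+.5)/4-.5)
            print("   ",p,(ray(w,uv,.063)*1000).round(1))
vis=im.copy();vis[...,2]=np.where(m>0,255,vis[...,2]);cv2.imwrite("pics/m.png",cv2.resize(vis,(500,600)))
E
```

```text
(no output)
```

View pics/m.png

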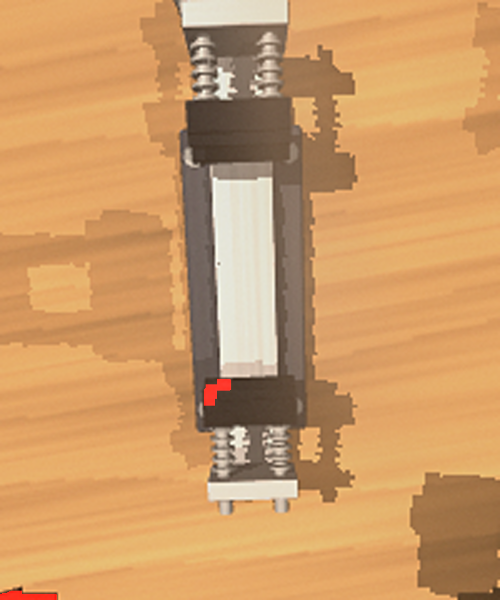

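```bash
python3 - <<'E'
from h import *
import pickle
w=snap("wrist","w2"); pickle.dump({k:w[k] for k in w},open("w2.pkl","wb"))
crop(w,280,0,350,100,8,"w2a"); crop(w,280,130,350,210,8,"w2b")
print(telemetry.get_state()["tool_pos"])
E
```

```text
[ 0.4752478  -0.20870811  0.25176386]
```

View pics/w2a.png

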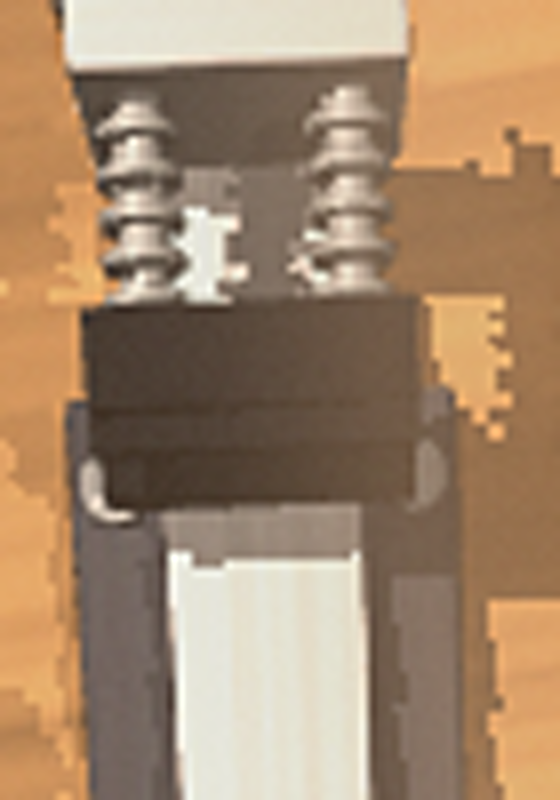

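View pics/w2b.png

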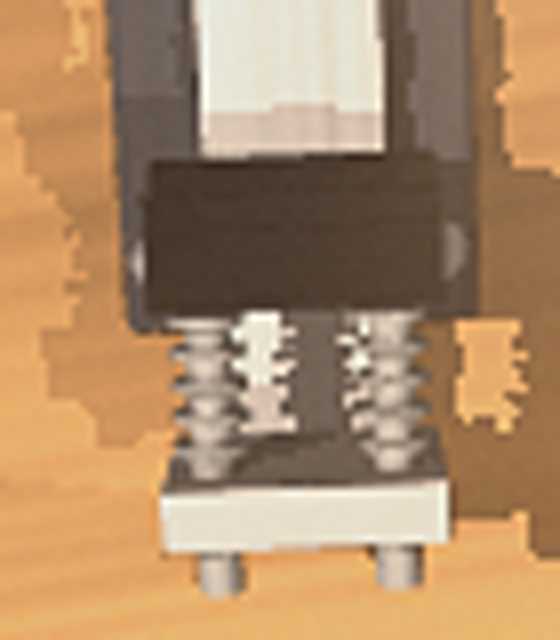

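```bash
python3 - <<'E'
from h import *
import pickle
w=pickle.load(open("w2.pkl","rb"))
f=lambda x,y,y0:((x+.5)/8-.5+280,(y+.5)/8-.5+y0)
P={}
for n,p,z in [("FO a",f(82,312,0),.063),("FO b",f(425,297,0),.063),("FL a",f(90,412,0),.061),("FL b",f(418,400,0),.061),
 ("NO a",f(146,317,130),.063),("NO b",f(440,306,130),.063),("NL a",f(150,165,130),.061),("NL b",f(437,152,130),.061),
 ("FP a",f(65,72,0),.062),("FP b",f(408,55,0),.062),("NP a",f(160,492,130),.062),("NP b",f(448,478,130),.062),
 ("BF a",f(68,402,0),.012),("BF b",f(455,388,0),.012),("BN a",f(130,330,130),.012),("BN b",f(478,315,130),.012)]:
    P[n]=ray(w,p,z)*1000; print(n,P[n].round(1))
for a in ("O","L","P"):
    F=(P[f"F{a} a"]+P[f"F{a} b"])/2;N=(P[f"N{a} a"]+P[f"N{a} b"])/2
    d=F-N;print(a,"mid",((F+N)/2).round(1),"len",np.linalg.norm(d[:2]).round(1),"yaw",np.degrees(np.arctan2(d[1],d[0])).round(2))
F=(P["BF a"]+P["BF b"])/2;N=(P["BN a"]+P["BN b"])/2;d=F-N
print("B mid",((F+N)/2).round(1),np.linalg.norm(d).round(1),np.degrees(np.arctan2(d[1],d[0])))
for k in "FO","NO","FP","NP": d=P[k+" b"]-P[k+" a"];print(k,np.linalg.norm(d).round(1),np.degrees(np.arctan2(d[0],-d[1])).round(2))
st=telemetry.get_state();print(st["tool_pos"],st["qd"].round(3))
E
```

```text
FO a [ 631.8 -201.4   63. ]
FO b [ 625.9 -245.8   63. ]
FL a [ 620.5 -199.9   61. ]
FL b [ 614.4 -243.1   61. ]
NO a [ 495.5 -182.6   63. ]
NO b [ 489.6 -225.5   63. ]
NL a [ 516.9 -187.3   61. ]
NL b [ 511.5 -228.7   61. ]
FP a [ 659.2 -204.8   62. ]
FP b [ 653.6 -248.2   62. ]
NP a [ 468.9 -179.4   62. ]
NP b [ 463.4 -222.5   62. ]
BF a [ 633.1 -194.2   12. ]
BF b [ 624.9 -252.4   12. ]
BN a [ 485.9 -174.    12. ]
BN b [ 478.2 -232.6   12. ]
O mid [ 560.7 -213.8   63. ] len 137.7 yaw -8.16
L mid [ 565.8 -214.8   61. ] len 104.1 yaw -7.41
P mid [ 561.3 -213.7   62. ] len 192.0 yaw -7.66
B mid [ 555.5 -213.3   12. ] 148.3 -7.7340595384767985
FO 44.8 -7.62
NO 43.3 -7.86
FP 43.8 -7.35
NP 43.5 -7.19
[ 0.4752478  -0.20870811  0.25176386] [ 0.041 -0.003  0.022  0.011 -0.    -0.001 -0.003]
```

send_rows(
  commands=[-0.007,0.166,0,0,0,0.016,0,-0.007,0.166,0,0,0,0.016,0,-0.007,0.166,0,0,0,0.016,0,-0.007,0.166,0,0,0,0.016,0,-0.007,0.166,0,0,0,0.016,0,-0.007,0.166,0,0,0,0.016,0,-0.007,0.166,0,0,0,0.016,0,-0.007,0.166,0,0,0,0.016,0,-0.007,0.166,0,0,0,0.016,0,0,0,0,0,0,0,0,0,0,0,0,0,0,0],
)

```text
clock: 2.75
tool_pos: [0.4537, 0.1486, 0.2527]
eef_rot: [0.708, -0.005, -0.706, 0.009]
contact_force: [-0.1, -1.3, 0.4]
opening: 1.0
```

```bash
cat > pl.py <<'E'
from h import *
import sys,pickle
w=snap("wrist",sys.argv[1])
st=telemetry.get_state();M=R.from_quat(st["eef_rot"]).as_matrix()
print(st["clock"],(st["tool_pos"]*1000).round(1),"yaw",np.degrees(np.arctan2(M[0,1],-M[1,1])).round(2),M[:,0].round(3),st["contact_force"].round(2),st["qd"].round(3))
E
python3 pl.py w3; python3 - <<'E'
from h import *
w=snap("wrist")
hsv=cv2.cvtColor(w["image"],cv2.COLOR_BGR2HSV)
c=proj(w,[.535,.169,.034]).astype(int);print(c,hsv[c[1],c[0]])
m=((hsv[...,1]<70)&(hsv[...,2]>140)).astype(np.uint8);n,l,st,ce=cv2.connectedComponentsWithStats(m)
k=l[c[1],c[0]];print(st[k])
cc,_=cv2.findContours((l==k).astype(np.uint8),0,1);cc=max(cc,key=cv2.contourArea)
pts=np.array([ray(w,p[0],0.034)[:2] for p in cc],np.float32)*1000
print(cv2.minAreaRect(pts))
crop(w,c[0]-60,max(c[1]-80,0),c[0]+60,c[1]+80,4,"w3c")
E
```

```text
2.8 [453.7 148.8 252.7] yaw 0.31 [ 0.002 -0.019 -1.   ] [ 0.31  0.5  -0.01] [ 0.016 -0.003  0.003  0.005 -0.001 -0.002 -0.002]
[302 110] [ 13  46 218]
[ 275   55   57  106 5145]
((535.3728637695312, 166.3250732421875), (120.02655792236328, 59.996543884277344), 3.3494255542755127)
```

View pics/w3c.png

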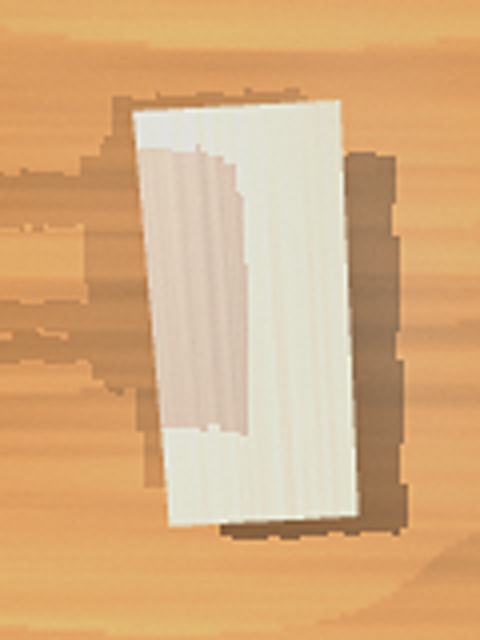

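```bash
cat > go.py <<'E'
# usage: go.py x y z(mm, TCP) yaw pitch(deg; + raises far end)  -> total command in send_rows units
from h import *
import sys
def des(yaw,pitch):
    a=np.radians(yaw+180);x=np.array([0,0,-1.]);y=np.array([-np.sin(a),np.cos(a),0])
    D=np.c_[x,y,np.cross(x,y)]
    hy=np.array([-np.sin(np.radians(yaw)),np.cos(np.radians(yaw)),0])
    return R.from_rotvec(-np.radians(pitch)*hy).as_matrix()@D
def info():
    st=telemetry.get_state();M=R.from_quat(st["eef_rot"]).as_matrix()
    return st,M
if __name__=="__main__":
    st,M=info()
    x,y,z,yaw,pit=map(float,sys.argv[1:6])
    d=np.array([x,y,z])/1000-st["tool_pos"];rv=R.from_matrix(des(yaw,pit)@M.T).as_rotvec()
    print("t",st["clock"],"mm",(d*1000).round(1),"units",(d/.25).round(4),"rot",(rv/(np.pi/2)).round(4),"deg",np.degrees(rv).round(2),"F",st["contact_force"].round(2),"op",round(st["opening"],3))
E
python3 go.py 535.4 166.3 60 3.35 0
```

```text
t 2.85 mm [  81.6   18.  -192.7] units [ 0.3263  0.0719 -0.771 ] rot [0.0124 0.0019 0.0344] deg [1.12 0.17 3.09] F [ 0.75 -0.12 -0.01] op 1.001
```

send_rows(
  commands=[0.082,0.018,-0.03,0.003,0.0005,0.0086,0,0.082,0.018,-0.1,0.003,0.0005,0.0086,0,0.082,0.018,-0.16,0.003,0.0005,0.0086,0,0.082,0.018,-0.16,0.003,0.0005,0.0086,0,0,0,-0.16,0,0,0,0,0,0,-0.1,0,0,0,0,0,0,-0.03,0,0,0,0,0,0,0,0,0,0,0,0,0,0,0,0,0,0],
)

```text
clock: 3.75
tool_pos: [0.5445, 0.1447, 0.064]
eef_rot: [0.71, 0.008, -0.704, 0.013]
contact_force: [0.5, 0.2, -0.1]
opening: 1.0
```

```bash
python3 go.py 535.4 166.3 13 3.35 0
```

```text
t 3.75 mm [ -9.1  21.6 -51. ] units [-0.0364  0.0865 -0.204 ] rot [0.0043 0.0048 0.019 ] deg [0.38 0.43 1.71] F [ 0.48  0.2  -0.06] op 1.0
```

send_rows(
  commands=[-0.018,0.043,0,0.002,0.002,0.0095,0,-0.018,0.043,0,0.002,0.002,0.0095,0],
)

```text
clock: 3.95
tool_pos: [0.5371, 0.1654, 0.0668]
eef_rot: [0.709, 0.02, -0.705, 0.02]
contact_force: [0.4, -0.0, -0.4]
opening: 1.0
```

```bash
python3 go.py 535.4 166.3 13 3.35 0
```

```text
t 3.95 mm [ -1.7   0.9 -53.8] units [-0.007   0.0037 -0.2151] rot [-0.0001  0.0035  0.0013] deg [-0.01  0.32  0.12] F [ 0.43 -0.04 -0.43] op 1.0
```

send_rows(
  commands=[0,0,0,0,0,0,0],
)

```text
clock: 4.05
tool_pos: [0.5368, 0.1684, 0.0679]
eef_rot: [0.709, 0.022, -0.704, 0.02]
contact_force: [-0.9, 1.0, -0.3]
opening: 1.003
```

```bash
python3 go.py 535.4 166.3 13 3.35 0
```

```text
t 4.05 mm [ -1.4  -2.1 -54.9] units [-0.0054 -0.0085 -0.2195] rot [-0.0018  0.0042 -0.0012] deg [-0.16  0.38 -0.11] F [-0.86  1.   -0.25] op 1.003
```

send_rows(
  commands=[0,0,0,0,0,0,0],
)

```text
clock: 4.15
tool_pos: [0.5369, 0.1694, 0.0687]
eef_rot: [0.71, 0.023, -0.704, 0.021]
contact_force: [-0.2, 0.3, -0.1]
opening: 1.003
```

```bash
python3 go.py 535.4 166.3 13 3.35 0
```

```text
t 4.15 mm [ -1.5  -3.1 -55.7] units [-0.0061 -0.0124 -0.2227] rot [-0.0022  0.005  -0.0021] deg [-0.2   0.45 -0.19] F [-0.22  0.26 -0.14] op 1.003
```

send_rows(
  commands=[-0.003,-0.006,-0.06,0,0.002,-0.001,0,-0.002,-0.004,-0.06,0,0.001,-0.001,0,0,0,-0.06,0,0.001,0,0],
)

```text
clock: 4.45
tool_pos: [0.5371, 0.1675, 0.0228]
eef_rot: [0.709, 0.023, -0.705, 0.019]
contact_force: [0.3, 0.2, 0.6]
opening: 0.996
```

```bash
python3 go.py 535.4 166.3 13 3.35 0
```

```text
t 4.45 mm [-1.7 -1.2 -9.8] units [-0.007  -0.0049 -0.0392] rot [-0.0033  0.0038 -0.0003] deg [-0.29  0.34 -0.03] F [0.27 0.24 0.56] op 0.996
```

send_rows(
  commands=[-0.007,-0.005,-0.03,-0.003,0.004,0,0],
)

```text
clock: 4.55
tool_pos: [0.5343, 0.1655, 0.0129]
eef_rot: [-0.706, -0.02, 0.708, -0.021]
contact_force: [-0.6, 0.5, 0.5]
opening: 0.999
```

```bash
python3 go.py 535.4 166.3 13 3.35 0
```

```text
t 4.55 mm [1.1 0.8 0.1] units [0.0043 0.0031 0.0005] rot [ 0.0006 -0.0021 -0.    ] deg [ 0.05 -0.19 -0.  ] F [-0.59  0.48  0.54] op 0.999
```

send_rows(
  commands=[0,0,0,0,0,0,0],
)

```text
clock: 4.65
tool_pos: [0.533, 0.1648, 0.0109]
eef_rot: [-0.704, -0.02, 0.709, -0.021]
contact_force: [0.5, -0.2, -0.7]
opening: 0.996
```

```bash
python3 go.py 535.4 166.3 13 3.35 0
```

```text
t 4.65 mm [2.4 1.5 2.1] units [0.0094 0.0058 0.0086] rot [ 0.0016 -0.0043  0.0001] deg [ 0.14 -0.39  0.  ] F [ 0.47 -0.19 -0.68] op 0.996
```

send_rows(
  commands=[0.009,0.006,0.009,0.002,-0.004,0,0.2,0,0,0,0,0,0,0.25,0,0,0,0,0,0,0.3],
  newtons=40,
)

```text
clock: 4.95
tool_pos: [0.5355, 0.1661, 0.0129]
eef_rot: [-0.707, -0.021, 0.707, -0.02]
contact_force: [-0.1, 0.6, 0.3]
opening: 0.751
```

```bash
python3 go.py 535.4 166.3 13 3.35 0
```

```text
t 4.95 mm [-0.1  0.2  0.1] units [-0.0005  0.0007  0.0005] rot [-0.0003 -0.0003  0.0003] deg [-0.02 -0.02  0.03] F [-0.14  0.56  0.26] op 0.751
```

send_rows(
  commands=[0,0,0,0,0,0,0.35,0,0,0,0,0,0,0.5,0,0,0,0,0,0,0.7,0,0,0,0,0,0,1,0,0,0,0,0,0,1],
  newtons=50,
)

```text
clock: 5.45
tool_pos: [0.536, 0.1664, 0.0139]
eef_rot: [0.707, 0.021, -0.706, 0.02]
contact_force: [-0.5, -0.7, -1.8]
opening: 0.66
```

```bash
python3 go.py 535.4 166.3 13 3.35 0
```

```text
t 5.45 mm [-0.6 -0.1 -0.9] units [-0.0024 -0.0005 -0.0036] rot [-0.0007  0.0007  0.0003] deg [-0.07  0.07  0.03] F [-0.49 -0.71 -1.84] op 0.66
```

send_rows(
  commands=[0,0,0.02,0,0,0,1,0,0,0.08,0,0,0,1,0,0,0.16,0,0,0,1,0,0,0.16,0,0,0,1,0,0,0.1,0,0,0,1,0,0,0.03,0,0,0,1,0,0,0,0,0,0,1],
)

```text
clock: 6.15
tool_pos: [0.5339, 0.1656, 0.1565]
eef_rot: [-0.706, -0.021, 0.707, -0.02]
contact_force: [0.4, -0.3, -0.7]
opening: 0.667
```

```bash
cat > ins.py <<'E'
# ins.py s0 z0 theta [lat] : s0 = s of low end's top corner (mm), z0 = height of low end's bottom corner
from go import *
B=np.array([561.0,-213.7]);YAW=-7.75;GX=-0.6;GZ=14.5
def tcp(s0,z0,th,lat=0,gx=GX,gz=GZ):
    t=np.radians(th);c,s=np.cos(t),np.sin(t)
    sb=s0+6*s
    # underside centre then tcp (plate centre sits gx ahead of the tool along plate x; plate underside gz above TCP)
    L=60-gx
    S=sb+L*c+gz*s; Z=z0+L*s-gz*c
    y=np.radians(YAW);ex=np.array([np.cos(y),np.sin(y)]);ey=np.array([-ex[1],ex[0]])
    p=B+S*ex+lat*ey
    return np.array([p[0],p[1],Z])
def where():
    st,M=info()
    y=np.radians(YAW);ex=np.array([np.cos(y),np.sin(y),0]);ey=np.array([-ex[1],ex[0],0])
    X=-M[:,2] # tool -z ~ plate +x
    th=np.degrees(np.arcsin(X[2]));yaw=np.degrees(np.arctan2(X[1],X[0]))
    roll=np.degrees(np.arcsin(-M[2,1]))
    t=np.radians(th);p=st["tool_pos"]*1000;S=(p-np.r_[B,0])@ex;lat=(p-np.r_[B,0])@ey
    L=60-GX
    s0=S-L*np.cos(t)-GZ*np.sin(t)-6*np.sin(t);z0=p[2]-L*np.sin(t)+GZ*np.cos(t)
    F=st["contact_force"]
    sf=s0+6*np.sin(t)+120*np.cos(t);zf=z0+120*np.sin(t)
    print(f"t {st['clock']:.2f} s0 {s0:.1f} z0 {z0:.1f} th {th:.2f} yaw {yaw:.2f} roll {roll:.2f} lat {lat:.1f} | far s {sf:.1f} z {zf:.1f} | Fs {F@ex:.2f} Fy {F@ey:.2f} Fz {F[2]:.2f} op {st['opening']:.3f}")
    return st,M
if __name__=="__main__":
    st,M=where()
    if len(sys.argv)>1:
        a=list(map(float,sys.argv[1:]));p=tcp(*a[:3],*(a[3:4]))
        d=p/1000-st["tool_pos"];rv=R.from_matrix(des(YAW,a[2])@M.T).as_rotvec()
        print("mm",(d*1000).round(1),"units",(d/.25).round(4),"rot",(rv/(np.pi/2)).round(4),"tcp",p.round(1))
E
python3 ins.py -46 120 12
```

```text
t 6.15 s0 -138.5 z0 171.0 th -0.09 yaw 3.33 roll 0.01 lat 372.2 | far s -18.5 z 170.9 | Fs 0.40 Fy -0.23 Fz -0.74 op 0.667
mm [  44.4 -381.7  -38. ] units [ 0.1778 -1.5266 -0.1521] rot [-0.0053 -0.1344 -0.1226] tcp [ 578.4 -216.1  118.4]
```

send_rows(
  commands=[0.018,-0.08,0,0,-0.0134,-0.0123,1,0.018,-0.152,0,0,-0.0134,-0.0123,1,0.018,-0.152,0,0,-0.0134,-0.0123,1,0.018,-0.152,0,0,-0.0134,-0.0123,1,0.018,-0.152,0,0,-0.0134,-0.0123,1,0.018,-0.152,0,0,-0.0134,-0.0123,1,0.018,-0.152,0,0,-0.0134,-0.0123,1,0.018,-0.152,0,0,-0.0134,-0.0123,1,0.018,-0.152,0,0,-0.0134,-0.0123,1,0.018,-0.1,0,0,-0.0134,-0.0123,1,0,-0.04,0,0,0,0,1,0,0,0,0,0,0,1],
)

```text
clock: 7.35
tool_pos: [0.5665, -0.2032, 0.1369]
eef_rot: [0.768, -0.049, -0.637, -0.047]
contact_force: [0.3, 0.0, -1.4]
opening: 0.671
```

```bash
python3 ins.py -44 90 12
```

```text
t 7.35 s0 -59.4 z0 139.9 th 10.63 yaw -7.86 roll 0.54 lat 11.1 | far s 59.7 z 162.1 | Fs 0.25 Fy 0.06 Fz -1.41 op 0.671
mm [ 13.9 -13.1 -48.5] units [ 0.0556 -0.0525 -0.1938] rot [-0.008  -0.0142 -0.    ] tcp [ 580.4 -216.3   88.4]
```

send_rows(
  commands=[0.028,-0.026,-0.06,-0.004,-0.007,0,1,0.028,-0.026,-0.06,-0.004,-0.007,0,1,0,0,-0.06,0,0,0,1,0,0,0,0,0,0,1,0,0,0,0,0,0,1],
)

```text
clock: 7.85
tool_pos: [0.5807, -0.2048, 0.0877]
eef_rot: [0.774, -0.045, -0.631, -0.041]
contact_force: [-0.4, -0.2, -1.7]
opening: 0.664
```

```bash
python3 ins.py -44 70 12; python3 - <<'E'
from h import *
w=snap("wrist","w5");snap("side","s5");snap("scene","c5")
s=snap("side");crop(s,300,120,450,230,5,"s5c")
E
```

```text
t 7.85 s0 -45.1 z0 89.7 th 11.62 yaw -7.05 roll 0.41 lat 11.5 | far s 73.6 z 113.9 | Fs -0.35 Fy -0.25 Fz -1.67 op 0.664
mm [ -0.4 -11.5 -19.3] units [-0.0015 -0.0461 -0.0772] rot [-0.005  -0.0036 -0.0087] tcp [ 580.4 -216.3   68.4]
```

View pics/w5.png

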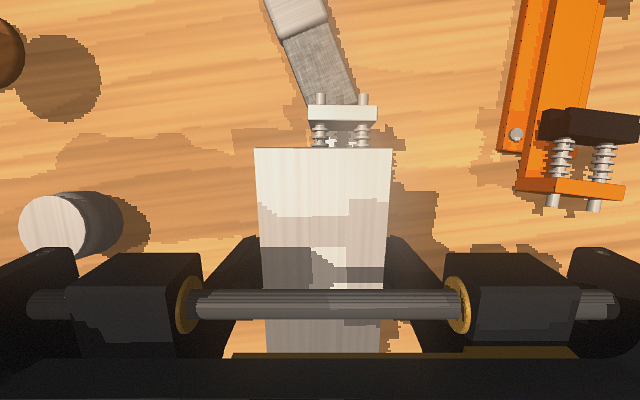

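View pics/s5c.png

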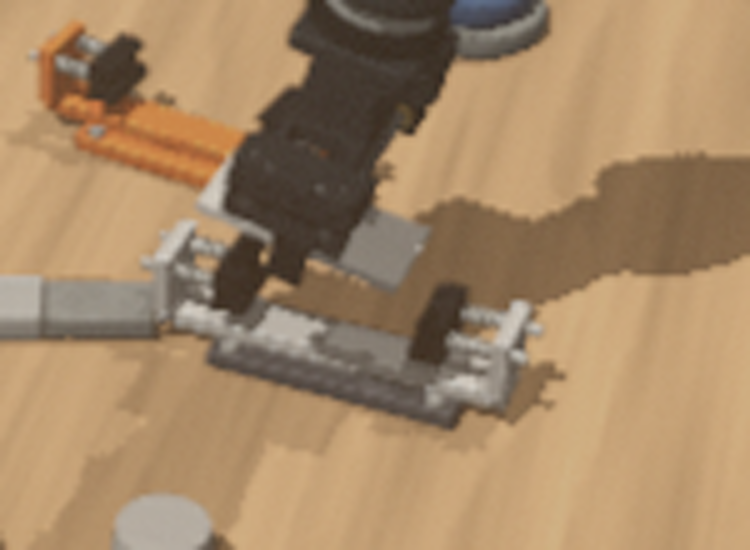

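send_rows(
  commands=[0,-0.046,-0.03,-0.005,-0.004,-0.009,1,0,0,-0.02,0,0,0,1,0,0,0,0,0,0,1],
)

```text
clock: 8.35
tool_pos: [0.5816, -0.2197, 0.0767]
eef_rot: [0.777, -0.055, -0.626, -0.043]
contact_force: [-1.1, -0.3, -1.1]
opening: 0.667
```

```bash
cat > chk.py <<'E'
from ins import *
w=snap("wrist",sys.argv[1]);st,M=info()
X=-M[:,2];Y=-M[:,1];N=-M[:,0]
for lab,dx in(("far",60),):
  for y in (30,-30):
    p=st["tool_pos"]+(GX+dx)/1000*X+y/1000*Y+(GZ+6)/1000*N
    print(lab,y,(p*1000).round(1),proj(w,p).round(1))
E
python3 ins.py -44 55 12; python3 chk.py w6; python3 - <<'E'
import cv2
im=cv2.imread("pics/w6.png");cv2.imwrite("pics/w6c.png",cv2.resize(im[90:190,240:410],None,fx=4.5,fy=4.5,interpolation=2))
E
```

```text
t 8.35 s0 -42.4 z0 77.9 th 12.32 yaw -7.98 roll -0.14 lat -3.2 | far s 76.1 z 103.5 | Fs -1.06 Fy -0.46 Fz -1.14 op 0.667
mm [ -1.2   3.4 -23.3] units [-0.0049  0.0137 -0.093 ] rot [0.002  0.0034 0.0028] tcp [ 580.4 -216.3   53.4]
far 30 [ 638.8 -197.9  109.5] [252.9 148. ]
far -30 [ 630.4 -257.3  109.7] [391.7 148.2]
```

View pics/w6c.png

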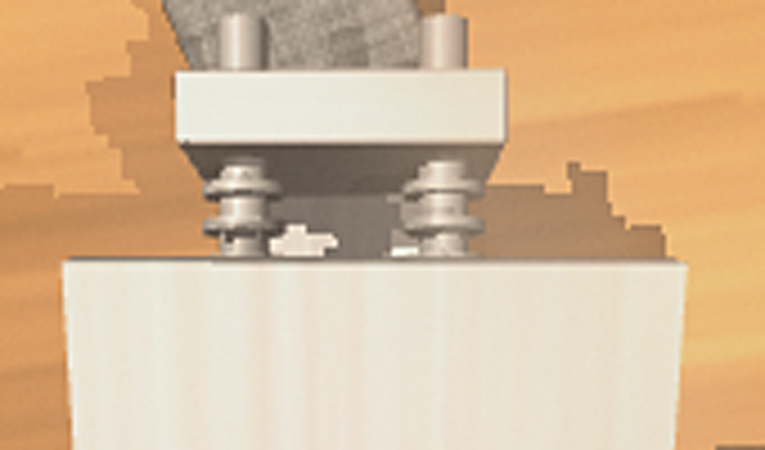

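send_rows(
  commands=[-0.004,0.012,-0.03,0.002,0.003,0.003,1,0,0,-0.03,0,0,0,1],
)

```text
clock: 8.6
tool_pos: [0.5811, -0.2173, 0.062]
eef_rot: [0.776, -0.053, -0.627, -0.042]
contact_force: [0.7, 0.1, -2.3]
opening: 0.66
```

```bash
python3 ins.py -44 48 12
```

```text
t 8.60 s0 -43.2 z0 63.4 th 12.13 yaw -7.75 roll -0.03 lat -0.9 | far s 75.4 z 88.6 | Fs 0.66 Fy 0.22 Fz -2.27 op 0.660
mm [ -0.7   1.  -15.6] units [-0.003   0.0039 -0.0622] rot [0.0005 0.0014 0.0001] tcp [ 580.4 -216.3   46.4]
```

send_rows(
  commands=[0,0,0,0,0,0,1],
)

```text
clock: 8.7
tool_pos: [0.5804, -0.2169, 0.0607]
eef_rot: [0.775, -0.052, -0.628, -0.042]
contact_force: [0.3, 0.2, -1.7]
opening: 0.662
```

```bash
python3 ins.py -44 48 12
```

```text
t 8.70 s0 -43.9 z0 62.3 th 12.02 yaw -7.74 roll -0.00 lat -0.6 | far s 74.8 z 87.2 | Fs 0.31 Fy 0.22 Fz -1.66 op 0.662
mm [ -0.1   0.6 -14.3] units [-0.0002  0.0023 -0.0571] rot [ 0.      0.0002 -0.0001] tcp [ 580.4 -216.3   46.4]
```

send_rows(
  commands=[0,0.002,-0.028,0,0,0,1,0,0,-0.024,0,0,0,1,0,0,0,0,0,0,1],
)

```text
clock: 9.0
tool_pos: [0.5804, -0.216, 0.0461]
eef_rot: [0.775, -0.052, -0.628, -0.042]
contact_force: [0.4, 0.2, -1.5]
opening: 0.666
```

```bash
python3 ins.py -54 48 12; python3 - <<'E'
from h import *
s=snap("side");crop(s,340,130,450,215,7,"s7c")
w=snap("wrist");crop(w,200,60,440,260,3,"w7c")
E
```

```text
t 9.00 s0 -44.0 z0 47.7 th 11.99 yaw -7.72 roll 0.02 lat 0.4 | far s 74.6 z 72.7 | Fs 0.34 Fy 0.22 Fz -1.49 op 0.666
mm [-10.    1.    0.3] units [-0.0399  0.0039  0.0011] rot [-0.0002 -0.     -0.0004] tcp [ 570.5 -215.    46.4]
```

View pics/s7c.png

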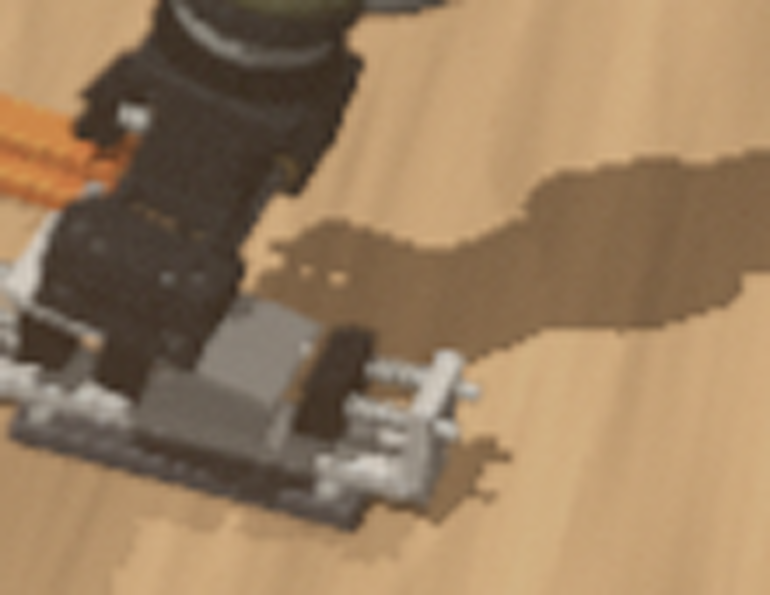

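View pics/w7c.png

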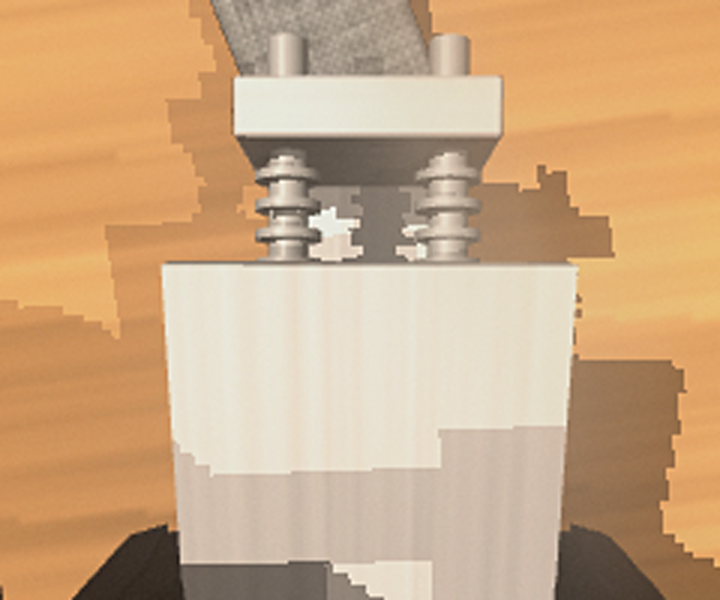

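send_rows(
  commands=[-0.016,0.001,0,0,0,0,1,-0.016,0.002,0,0,0,0,1],
)

```text
clock: 9.3
tool_pos: [0.5732, -0.2155, 0.0473]
eef_rot: [0.776, -0.052, -0.627, -0.042]
contact_force: [-0.3, 0.4, -1.3]
opening: 0.664
```

```bash
python3 ins.py -57 47.5 12
```

```text
t 9.30 s0 -51.2 z0 48.7 th 12.14 yaw -7.72 roll -0.00 lat -0.1 | far s 67.3 z 74.0 | Fs -0.34 Fy 0.36 Fz -1.30 op 0.664
mm [-5.7  0.9 -1.4] units [-0.0229  0.0036 -0.0056] rot [ 0.0002  0.0016 -0.0004] tcp [ 567.5 -214.6   45.9]
```

send_rows(
  commands=[-0.012,0.002,-0.005,0,0.001,0,1,-0.008,0.001,0,0,0,0,1],
)

```text
clock: 9.5
tool_pos: [0.5673, -0.2148, 0.0464]
eef_rot: [0.776, -0.053, -0.628, -0.042]
contact_force: [1.3, -0.5, -0.7]
opening: 0.665
```

```bash
python3 ins.py -60 47.5 12
```

```text
t 9.50 s0 -57.2 z0 47.9 th 12.05 yaw -7.73 roll -0.02 lat -0.2 | far s 61.4 z 72.9 | Fs 1.31 Fy -0.36 Fz -0.68 op 0.665
mm [-2.8  0.6 -0.4] units [-0.0111  0.0024 -0.0018] rot [ 0.0003  0.0005 -0.0002] tcp [ 564.5 -214.2   45.9]
```

send_rows(
  commands=[-0.004,0.001,0,0,0,0,1],
)

```text
clock: 9.6
tool_pos: [0.5669, -0.2147, 0.0467]
eef_rot: [0.776, -0.053, -0.627, -0.042]
contact_force: [1.8, -0.8, -1.0]
opening: 0.668
```

```bash
python3 ins.py -60 47.5 12
```

```text
t 9.60 s0 -57.6 z0 48.2 th 12.15 yaw -7.72 roll -0.03 lat -0.2 | far s 60.9 z 73.4 | Fs 1.88 Fy -0.60 Fz -0.98 op 0.668
mm [-2.3  0.5 -0.8] units [-0.0094  0.002  -0.0033] rot [ 0.0005  0.0016 -0.0002] tcp [ 564.5 -214.2   45.9]
```

send_rows(
  commands=[-0.012,0.002,-0.003,0,0.001,0,1,-0.012,0.002,0,0,0,0,1],
)

```text
clock: 9.8
tool_pos: [0.5638, -0.2142, 0.0471]
eef_rot: [0.778, -0.053, -0.625, -0.042]
contact_force: [4.1, -0.5, -1.6]
opening: 0.668
```

```bash
python3 ins.py -69.5 47 12
```

```text
t 9.80 s0 -60.8 z0 48.2 th 12.44 yaw -7.70 roll -0.07 lat -0.2 | far s 57.7 z 74.0 | Fs 4.14 Fy 0.05 Fz -1.56 op 0.668
mm [-8.7  1.3 -1.6] units [-0.0346  0.0054 -0.0066] rot [ 0.0014  0.0048 -0.0004] tcp [ 555.1 -212.9   45.4]
```

send_rows(
  commands=[-0.016,0.002,-0.004,0.001,0.003,0,1,-0.016,0.002,-0.003,0,0.002,0,1],
)

```text
clock: 10.0
tool_pos: [0.5595, -0.2137, 0.0467]
eef_rot: [0.778, -0.053, -0.625, -0.042]
contact_force: [5.9, -1.0, 0.4]
opening: 0.665
```

```bash
python3 ins.py -69.5 47 12
```

```text
t 10.00 s0 -65.1 z0 47.8 th 12.47 yaw -7.67 roll -0.05 lat -0.2 | far s 53.4 z 73.7 | Fs 5.99 Fy -0.16 Fz 0.43 op 0.665
mm [-4.4  0.8 -1.3] units [-0.0178  0.0032 -0.0053] rot [ 0.0013  0.0051 -0.0007] tcp [ 555.1 -212.9   45.4]
```

send_rows(
  commands=[-0.016,0.002,-0.003,0.001,0.004,0,1,-0.01,0.001,-0.003,0,0.003,0,1],
)

```text
clock: 10.2
tool_pos: [0.5581, -0.2134, 0.047]
eef_rot: [0.778, -0.052, -0.625, -0.041]
contact_force: [7.2, -1.1, -1.0]
opening: 0.663
```

```bash
python3 ins.py -69.5 47 11
```

```text
t 10.20 s0 -66.5 z0 48.1 th 12.46 yaw -7.62 roll -0.06 lat -0.1 | far s 51.9 z 74.0 | Fs 7.33 Fy -0.13 Fz -0.96 op 0.663
mm [-3.1  0.5 -2.7] units [-0.0125  0.0021 -0.0107] rot [ 0.0028  0.016  -0.0013] tcp [ 555.  -212.9   44.3]
```

send_rows(
  commands=[-0.02,0.002,-0.005,0.001,0.008,-0.001,1,-0.018,0.002,-0.005,0.001,0.006,-0.001,1],
)

```text
clock: 10.4
tool_pos: [0.5555, -0.2132, 0.0468]
eef_rot: [0.775, -0.053, -0.628, -0.042]
contact_force: [7.6, -1.7, -0.3]
opening: 0.665
```

```bash
python3 ins.py -69.5 47 10
```

```text
t 10.40 s0 -69.0 z0 48.3 th 12.01 yaw -7.74 roll -0.07 lat -0.2 | far s 49.6 z 73.3 | Fs 7.72 Fy -0.65 Fz -0.29 op 0.665
mm [-0.7  0.3 -3.5] units [-0.0029  0.0013 -0.0141] rot [0.0038 0.0221 0.    ] tcp [ 554.8 -212.9   43.2]
```

send_rows(
  commands=[-0.012,0.002,-0.012,0.003,0.022,0,1,-0.013,0.002,-0.012,0.003,0.022,0,1],
)

```text
clock: 10.6
tool_pos: [0.5556, -0.2131, 0.043]
eef_rot: [0.757, -0.052, -0.65, -0.043]
contact_force: [7.0, -0.7, -1.3]
opening: 0.664
```

```bash
python3 ins.py -69.7 47 8
```

```text
t 10.60 s0 -68.4 z0 48.1 th 8.73 yaw -7.69 roll -0.10 lat -0.2 | far s 51.1 z 66.3 | Fs 7.00 Fy 0.22 Fz -1.31 op 0.664
mm [-1.4  0.4 -1.9] units [-0.0056  0.0014 -0.0076] rot [ 0.0022  0.0079 -0.0004] tcp [ 554.2 -212.8   41.1]
```

send_rows(
  commands=[-0.02,0.002,-0.006,0.001,0.007,0,1,-0.018,0.002,-0.006,0.001,0.006,0,1],
)

```text
clock: 10.8
tool_pos: [0.5549, -0.213, 0.0422]
eef_rot: [0.756, -0.051, -0.651, -0.043]
contact_force: [7.1, -1.4, -0.7]
opening: 0.667
```

```bash
python3 ins.py -69.7 46.5 6; python3 chk.py w8; python3 - <<'E'
import cv2
im=cv2.imread("pics/w8.png");cv2.imwrite("pics/w8c.png",cv2.resize(im[60:190,240:400],None,fx=4.5,fy=4.5,interpolation=2))
E
```

```text
t 10.80 s0 -69.1 z0 47.6 th 8.50 yaw -7.62 roll -0.10 lat -0.1 | far s 50.5 z 65.3 | Fs 7.26 Fy -0.43 Fz -0.68 op 0.667
mm [-1.1  0.3 -3.8] units [-0.0045  0.0011 -0.0152] rot [ 0.0048  0.0274 -0.0013] tcp [ 553.8 -212.7   38.4]
far 30 [ 614.2 -190.6   71.2] [252.  147.9]
far -30 [ 606.2 -250.1   71.3] [390.6 148.1]
```

View pics/w8c.png

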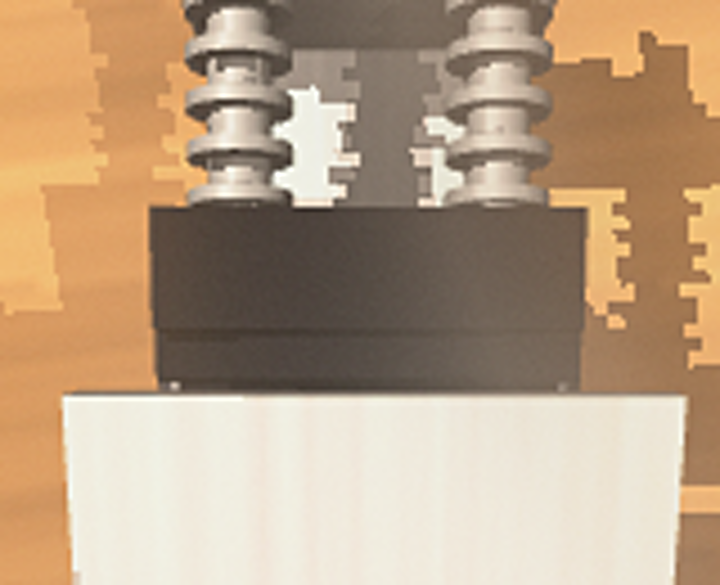

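```bash
python3 - <<'E'
from ins import *
w=snap("wrist");st,M=where()
y=np.radians(YAW);ex=np.array([np.cos(y),np.sin(y)])
for n,v,z in(("wall outer",207,.063),("wall inner",330,.063),("lip tip top",377,.061)):
    for x in(200,370,560):
        p=ray(w,(240+x/4.5-.4,60+v/4.5-.4),z)*1000;print(n,((p[:2]-B)@ex).round(1))
E
```

```text
t 10.90 s0 -69.1 z0 47.6 th 8.51 yaw -7.62 roll -0.10 lat -0.1 | far s 50.5 z 65.4 | Fs 7.36 Fy 0.65 Fz 0.19 op 0.669
wall outer 68.9
wall outer 69.0
wall outer 69.1
wall inner 56.8
wall inner 56.9
wall inner 57.0
lip tip top 52.3
lip tip top 52.3
lip tip top 52.4
```

send_rows(
  commands=[-0.02,0.002,-0.011,0.003,0.016,-0.001,1,-0.02,0.002,-0.011,0.002,0.014,-0.001,1],
)

```text
clock: 11.1
tool_pos: [0.5533, -0.2129, 0.0394]
eef_rot: [0.746, -0.051, -0.663, -0.045]
contact_force: [8.0, -2.2, 0.3]
opening: 0.665
```

```bash
python3 ins.py -69.5 46.5 5
```

```text
t 11.10 s0 -70.3 z0 46.7 th 6.75 yaw -7.74 roll -0.03 lat -0.2 | far s 49.6 z 60.8 | Fs 8.28 Fy -1.12 Fz 0.31 op 0.665
mm [ 0.4  0.2 -2. ] units [ 0.0015  0.0007 -0.0082] rot [ 0.003   0.0192 -0.    ] tcp [ 553.7 -212.7   37.3]
```

send_rows(
  commands=[-0.01,0.002,-0.011,0.003,0.018,0,1,-0.012,0.002,-0.011,0.003,0.018,0,1],
)

```text
clock: 11.3
tool_pos: [0.5549, -0.213, 0.0362]
eef_rot: [0.731, -0.049, -0.679, -0.046]
contact_force: [6.5, -1.5, 2.1]
opening: 0.665
```

```bash
python3 ins.py -69.5 46 3
```

```text
t 11.30 s0 -68.1 z0 46.2 th 4.24 yaw -7.69 roll 0.02 lat -0.1 | far s 52.0 z 55.1 | Fs 6.61 Fy -0.62 Fz 2.06 op 0.665
mm [-1.8  0.4 -1.5] units [-0.007   0.0014 -0.0062] rot [ 0.0017  0.0136 -0.0006] tcp [ 553.2 -212.6   34.7]
```

send_rows(
  commands=[-0.022,0.003,0,0,0,0,1,-0.018,0.002,-0.002,0,0.003,0,1],
)

```text
clock: 11.5
tool_pos: [0.5535, -0.2128, 0.0379]
eef_rot: [0.735, -0.049, -0.675, -0.045]
contact_force: [8.5, -1.0, 0.8]
opening: 0.666
```

```bash
python3 ins.py -69.8 46 3
```

```text
t 11.50 s0 -69.7 z0 47.1 th 4.94 yaw -7.63 roll -0.05 lat -0.1 | far s 50.4 z 57.4 | Fs 8.58 Fy 0.16 Fz 0.75 op 0.666
mm [-0.6  0.2 -3.2] units [-0.0024  0.0009 -0.0126] rot [ 0.0034  0.0212 -0.0013] tcp [ 552.9 -212.6   34.7]
```

send_rows(
  commands=[-0.017,0.002,-0.011,0.003,0.016,-0.001,1,-0.018,0.002,-0.011,0.003,0.016,0,1],
)

```text
clock: 11.7
tool_pos: [0.5527, -0.2127, 0.0348]
eef_rot: [0.723, -0.048, -0.687, -0.046]
contact_force: [8.9, -1.3, 0.8]
opening: 0.671
```

```bash
python3 ins.py -69.5 46 2
```

```text
t 11.70 s0 -69.9 z0 46.2 th 2.95 yaw -7.67 roll 0.07 lat -0.1 | far s 50.2 z 52.4 | Fs 8.99 Fy -0.11 Fz 0.77 op 0.671
mm [ 0.1  0.1 -1.2] units [ 0.0006  0.0003 -0.0048] rot [ 0.0006  0.0105 -0.001 ] tcp [ 552.9 -212.6   33.6]
```

send_rows(
  commands=[-0.014,0.002,-0.008,0.001,0.014,-0.001,1,-0.016,0.002,-0.007,0.001,0.012,0,1],
)

```text
clock: 11.9
tool_pos: [0.5534, -0.2128, 0.0333]
eef_rot: [0.715, -0.049, -0.696, -0.046]
contact_force: [7.4, -1.1, 1.5]
opening: 0.668
```

```bash
python3 ins.py -69.5 45.5 0.5; python3 chk.py w9; python3 - <<'E'
import cv2
im=cv2.imread("pics/w9.png");cv2.imwrite("pics/w9c.png",cv2.resize(im[60:190,240:400],None,fx=4.5,fy=4.5,interpolation=2))
E
```

```text
t 11.90 s0 -68.8 z0 46.2 th 1.51 yaw -7.70 roll -0.10 lat -0.2 | far s 51.3 z 49.4 | Fs 7.50 Fy -0.12 Fz 1.53 op 0.668
mm [-1.   0.3 -1.8] units [-0.0042  0.0013 -0.0071] rot [ 0.0027  0.011  -0.0006] tcp [ 552.4 -212.5   31.5]
far 30 [ 616.  -190.9   55.2] [251.8 147.4]
far -30 [ 607.9 -250.4   55.3] [390.4 147.5]
```

View pics/w9c.png

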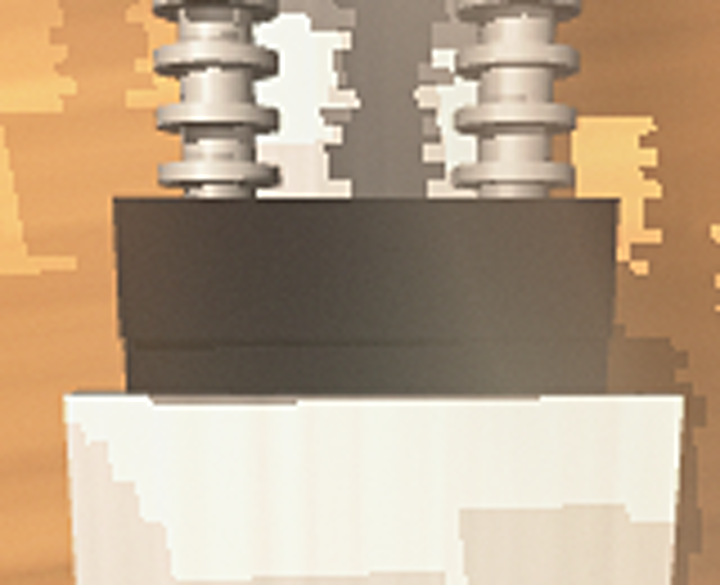

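send_rows(
  commands=[-0.016,0.002,-0.008,0.002,0.01,-0.001,1,-0.014,0.002,-0.008,0.001,0.009,0,1],
)

```text
clock: 12.15
tool_pos: [0.5538, -0.2129, 0.0315]
eef_rot: [0.71, -0.049, -0.701, -0.047]
contact_force: [7.2, -2.2, 3.3]
opening: 0.667
```

```bash
python3 ins.py -69.3 45 0
```

```text
t 12.15 s0 -68.1 z0 45.3 th 0.67 yaw -7.71 roll -0.12 lat -0.2 | far s 52.0 z 46.7 | Fs 7.39 Fy -1.21 Fz 3.32 op 0.667
mm [-1.4  0.4 -1. ] units [-0.0056  0.0015 -0.0041] rot [ 0.0023  0.0072 -0.0005] tcp [ 552.4 -212.5   30.5]
```

send_rows(
  commands=[-0.012,0.002,-0.008,0.002,0.009,0,1,-0.012,0.002,-0.008,0.001,0.007,0,1],
)

```text
clock: 12.35
tool_pos: [0.5546, -0.2129, 0.0302]
eef_rot: [-0.705, 0.048, 0.706, 0.047]
contact_force: [5.0, -0.9, 6.7]
opening: 0.667
```

```bash
python3 ins.py -67 45 0
```

```text
t 12.35 s0 -67.0 z0 44.7 th 0.00 yaw -7.66 roll -0.09 lat -0.1 | far s 53.0 z 44.7 | Fs 5.09 Fy -0.23 Fz 6.74 op 0.667
mm [0.  0.1 0.3] units [0.0001 0.0002 0.0014] rot [ 0.001  -0.0001 -0.001 ] tcp [ 554.7 -212.8   30.5]
```

send_rows(
  commands=[0.004,-0.001,-0.003,0,0,0,1,0.006,-0.001,-0.003,0,0,0,1],
)

```text
clock: 12.55
tool_pos: [0.56, -0.2136, 0.0302]
eef_rot: [0.708, -0.048, -0.703, -0.046]
contact_force: [1.4, -0.2, 6.9]
opening: 0.665
```

```bash
python3 ins.py -61 45 0
```

```text
t 12.55 s0 -61.7 z0 44.3 th 0.34 yaw -7.64 roll -0.11 lat -0.1 | far s 58.3 z 45.0 | Fs 1.39 Fy 0.03 Fz 6.92 op 0.665
mm [ 0.6 -0.   0.3] units [ 0.0025 -0.      0.0013] rot [ 0.0017  0.0036 -0.0012] tcp [ 560.6 -213.6   30.5]
```

send_rows(
  commands=[0.002,0,-0.003,0.001,0.004,-0.001,1],
)

```text
clock: 12.65
tool_pos: [0.5603, -0.2137, 0.0302]
eef_rot: [-0.705, 0.048, 0.706, 0.047]
contact_force: [0.9, -0.9, 9.1]
opening: 0.667
```

```bash
python3 ins.py -60.5 45 0;python3 chk.py w10;python3 - <<'E'
from h import *
im=cv2.imread("pics/w10.png");cv2.imwrite("pics/w10c.png",cv2.resize(im[60:190,240:400],None,fx=4.5,fy=4.5,interpolation=2))
E
```

```text
t 12.65 s0 -61.3 z0 44.7 th -0.05 yaw -7.72 roll -0.08 lat -0.1 | far s 58.7 z 44.6 | Fs 1.01 Fy -0.79 Fz 9.09 op 0.667
mm [ 0.8 -0.   0.3] units [ 0.0032 -0.0002  0.0014] rot [ 0.0008 -0.0006 -0.0003] tcp [ 561.1 -213.7   30.5]
far 30 [ 623.4 -191.9   50.6] [251.8 147.4]
far -30 [ 615.4 -251.4   50.6] [390.5 147.6]
```

View pics/w10c.png

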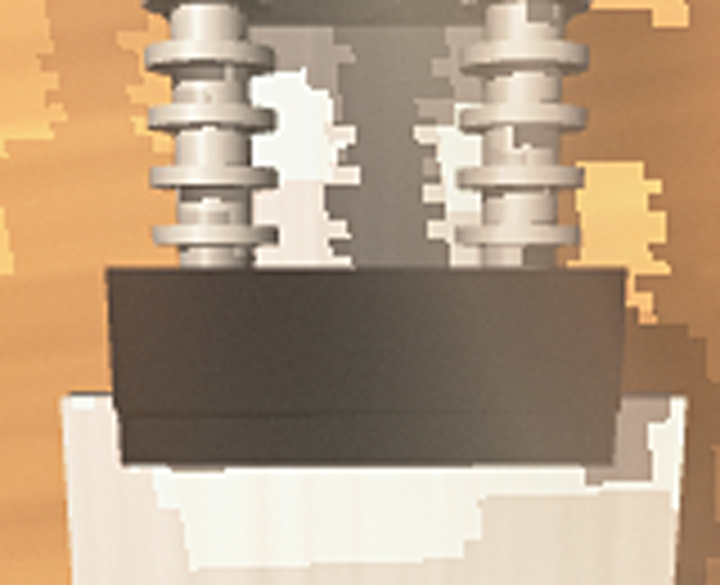

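send_rows(
  commands=[0.003,0.003,0.003,0,0,0,1,0,0.002,-0.001,0,0,0,1],
)

```text
clock: 12.9
tool_pos: [0.5591, -0.2133, 0.0302]
eef_rot: [-0.704, 0.049, 0.707, 0.047]
contact_force: [2.1, -1.2, 4.7]
opening: 0.669
```

```bash
python3 ins.py -60.2 45 0 0.7
```

```text
t 12.90 s0 -62.4 z0 45.0 th -0.26 yaw -7.74 roll -0.16 lat 0.1 | far s 57.5 z 44.5 | Fs 2.28 Fy -0.90 Fz 4.66 op 0.669
mm [2.4 0.3 0.3] units [0.0095 0.0011 0.0011] rot [ 0.0014 -0.0032 -0.0002] tcp [ 561.5 -213.1   30.5]
```

send_rows(
  commands=[0.008,0.003,-0.001,0.001,-0.003,0,1,0.004,0.002,-0.002,0.001,-0.001,0,1],
)

```text
clock: 13.1
tool_pos: [0.5611, -0.2135, 0.0302]
eef_rot: [0.705, -0.048, -0.705, -0.048]
contact_force: [-0.1, -1.5, 9.3]
opening: 0.664
```

```bash
python3 ins.py -60.2 45 0 0.7
```

```text
t 13.10 s0 -60.5 z0 44.6 th 0.01 yaw -7.78 roll -0.05 lat 0.2 | far s 59.5 z 44.7 | Fs 0.14 Fy -1.53 Fz 9.30 op 0.664
mm [0.4 0.5 0.3] units [0.0016 0.0019 0.0014] rot [0.0006 0.     0.0004] tcp [ 561.5 -213.1   30.5]
```

Seated, flat and centred, with about 9 N pressing down. Releasing now.

send_rows(
  commands=[0,0,0,0,0,0,0.3,0,0,0,0,0,0,0.15,0,0,0,0,0,0,0,0,0,0,0,0,0,0],
)

```text
clock: 13.5
tool_pos: [0.5563, -0.2118, 0.0285]
eef_rot: [-0.702, 0.048, 0.709, 0.049]
contact_force: [0.6, -0.3, -0.3]
opening: 0.949
```

```bash
python3 ins.py -60.2 45 0 0.2
```

```text
t 13.50 s0 -65.3 z0 43.6 th -0.56 yaw -7.82 roll 0.06 lat 1.2 | far s 54.6 z 42.4 | Fs 0.59 Fy -0.26 Fz -0.27 op 0.949
mm [ 5.1 -1.7  2. ] units [ 0.0205 -0.0069  0.0081] rot [-0.0015 -0.0061  0.0008] tcp [ 561.4 -213.6   30.5]
```

send_rows(
  commands=[0.005,-0.004,0.01,0,0,0,0,0.005,0,0.04,0,0,0,0,0,0,0.08,0,0,0,0,0,0,0.16,0,0,0,0,-0.06,0,0.16,0,0,0,0,-0.08,0,0.16,0,0,0,0,-0.08,0,0.16,0,0,0,0,-0.06,0,0.1,0,0,0,0,0,0,0,0,0,0,0,0,0,0,0,0,0,0],
)

```text
clock: 14.5
tool_pos: [0.4856, -0.2113, 0.258]
eef_rot: [-0.703, 0.047, 0.708, 0.048]
contact_force: [0.4, 0.2, 0.4]
opening: 0.999
```

```bash
python3 - <<'E'
from h import *
import pickle
w=snap("wrist","w11");pickle.dump(w,open("w11.pkl","wb"));print(telemetry.get_state()["tool_pos"],proj(w,[.561,-.2137,.051]))
s=snap("side");crop(s,310,140,430,220,6,"s11c")
c=proj(w,[.561,-.2137,.051]).astype(int)
crop(w,c[0]-65,max(0,c[1]-100),c[0]+65,max(0,c[1]-100)+200,3,"w11c");print(c[0]-65,max(0,c[1]-100))
E
```

```text
[ 0.48568426 -0.21132692  0.25770786] [315.47596858 114.18206627]
250 14
```

View pics/w11c.png

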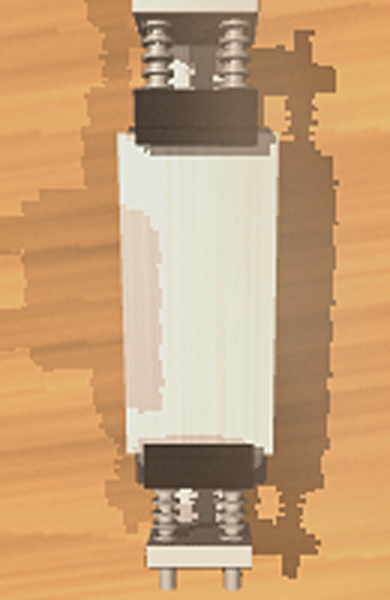

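View pics/s11c.png

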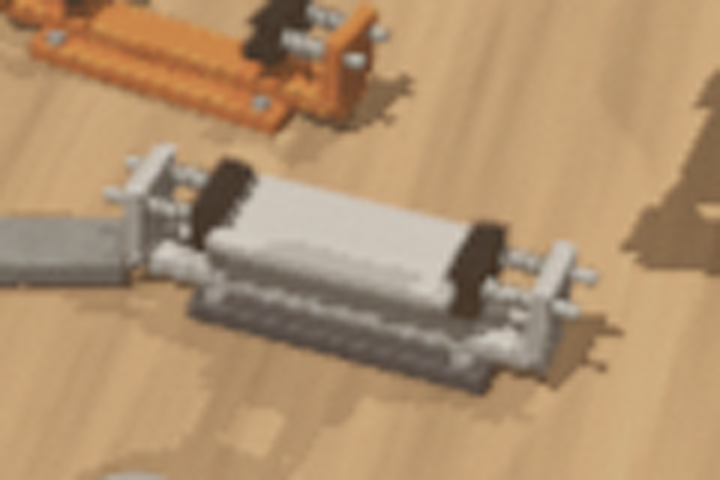

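```bash
python3 - <<'E'
from ins import *
import pickle
w=pickle.load(open("w11.pkl","rb"))
y=np.radians(YAW);ex=np.array([np.cos(y),np.sin(y)]);ey=np.array([-ex[1],ex[0]])
for n,p,z in(("plate FL",(118,134),.051),("plate FR",(279,134),.051),("plate NL",(128,453),.051),("plate NR",(273,454),.051),("jawF L",(134,90),.063),("jawF R",(257,90),.063),("jawN L",(144,488),.063),("jawN R",(253,487),.063)):
    q=ray(w,((p[0]+.5)/3-.5+250,(p[1]+.5)/3-.5+14),z)[:2]*1000-B;print(n,(q@ex).round(1),(q@ey).round(1))
hsv=cv2.cvtColor(w["image"],cv2.COLOR_BGR2HSV)
E
```

```text
plate FL 59.7 29.2
plate FR 59.7 -30.7
plate NL -59.7 29.0
plate NR -60.1 -30.8
jawF L 71.8 21.8
jawF R 71.8 -21.9
jawN L -71.9 21.7
jawN R -71.5 -22.2
```

```bash
python3 - <<'E'
from plant import job,cams
import cv2
cv2.imwrite("pics/fin.png",cams.snapshot("scene")["image"])
print(job.finish_job())
E
```

```text
the job is handed in; nothing more can be done
None
```

View pics/fin.png

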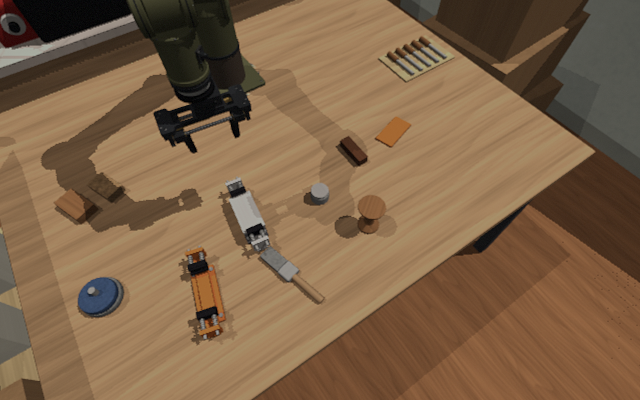

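The aluminium plate is loaded in the grey holder, and I handed the job in at about 15 s with the arm clear of everything.

**What I did:** I gripped the plate at its middle and pushed its low end into the jaw nearest the robot, tilted about 12°. That jaw went out about 12–13 mm at no more than about 9 N. I then lowered the far end past the opposite lip and onto the ledges, eased the plate to the middle, pressed it down at about 9 N, and let go.

**Last checks, from the wrist camera after letting go:**
- **Centring:** the plate's ends are at ±60 mm from the beam's middle, so the springs have it centred. Each jaw is held out about 2.8 mm.
- **Straightness:** its long sides are parallel to the holder to within about 0.2°.
- **Sideways:** it lies about 0.7 mm off the jaws' centre line, which I left.
- **Flatness:** in grip it was level at ledge height to within about 0.5 mm, and the side view after release shows it flat.
- **Bystanders:** the stand, tin and brush look unmoved in the last scene picture.

**Off plan:** the far end drifted outward once while going down, to about 0.3 mm from the lip tip, with an upward force of about 2 N. I pushed the jaw back out before going lower.

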